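Lift a glazed tile onto the kiln shelf

ROBOT

A 6-joint arm with a two-finger parallel gripper is mounted at the origin on the work surface. World frame = base frame: x ahead of the robot, y to its left, z up, the work surface at z = 0. Lengths are in m, angles in rad, forces in N, time in s.
With the tool pointing down it reaches from about 0.35 to 0.775 m from the base axis. Payload 7.3 kg.
Tool frame: the origin (TCP) lies midway between the tips of the shut fingers; the grasp point (between the pads) lies 19 mm behind it (robot.grip_depth is the z of the grasp point in the tool frame, in m); z points along the fingers, y is the line along which they close (so a half turn about z gives the same grasp; the last joint's range is limited). The gripper opens to 92 mm and grips with 3 to 60 N. Pads are 19 mm wide; open, the fingers measure 130 mm over their backs; the gripper's body (75 mm by 190 mm) begins 47 mm behind the grasp point.
Start: joints at [1.111, 0.342, 1.524, -0, 1.275, -0.146], TCP at [0.162, 0.499, 0.227] pointing down, gripper open.
Joint ranges: [-2.53, 2.53], [-0.77, 2.02], [0.04, 2.7], [-1, 4.14], [0.28, 2.66], [-3.11, 3.11]. Speed limits (rad/s): [2.57, 2.57, 3.14, 3.14, 3.14, 3.14].

INTERFACE

Orientations are given as [roll, pitch, yaw] about the fixed x, y, z axes, in that order (R = Rz(yaw) Ry(pitch) Rx(roll)).
In Python, from cell import robot, viewer gives the robot as it stands.
- The arm moves only by the tool step_arm, never from a script. Its argument "increments" is a list of rows, each an object with "delta_pos": the shift along the tool's x, y, z in cm, a list of three; "dr": the turn, a rotation vector about the tool's x, y, z in degrees, a list of three; "fingers": the closure, from -1 (fully open) to 1 (shut), so that 0 is half open. In form: [{"delta_pos": [tx, ty, tz], "dr": [wx, wy, wz], "fingers": fingers}, ...]. A call has exactly 5 rows; each row is the pose to reach, as a shift and turn from the pose commanded when the call began, along the tool's axes at that moment; what a row does not reach only later rows make up. A row lasts 1/8 s, in which the tool goes at most 62.5 mm and 10.7 degrees, less where a joint would pass 70% of its speed; a pose out of reach is approached as far as the arm can. A call with a gripper value outside its range is refused whole. The fingers move at their own pace and stop on an object; "newtons" is the grip in N (left out, the last holds). Time passes only in rows, so rows that repeat a pose let the fingers close, or fill a call up. It gives the time, the measured TCP pose, the force, the opening and the grip force at its end, in the units of the state.
- robot.observe(): the state, without advancing time (a new reading comes with each control period).
- viewer.read_camera(name): name is "scene" or "top"; returns the picture (384x512x3 uint8, red, green, blue); there is no depth.
- viewer.camera_params(name): a dict with "K" (3x3 intrinsics, pixels), "k1" (the pictures are not rectified: a ray, as slopes to the right and down, at radius r is drawn at 1 + k1 r^2 times it, then the intrinsics apply), "T" (4x4, takes a point from camera to world coordinates). Camera axes: x right, y down, z forward; pixel columns grow to the right and rows downward; lengths in m; the calibration is good to about 2 mm. A picture is of the moment at which its call begins. camera_params takes no time and is no camera call.
- robot.hand_in(): hands the job in; it is judged then, once.
The state is a dict: "time": time; "qpos": joint angles; "qvel": joint speeds; "joint_efforts": joint torques, N m; "tool_pos": TCP position; "tool_rot": TCP orientation; "contact_force": force on the tool from outside, world axes, zero at the start; "torque": the same for the moment, N m; "opening": finger opening in m; "grip_force": force on a finger pad.
Only numpy, scipy, OpenCV 4.12 (cv2) and the standard library are available. Lean on these libraries where they do the work, as an engineer would, in place of code of your own. Each camera call takes 0.05 s, during which the arm holds its last target. There are 200 camera calls.

TASK

Take the red-handled tile lifter, slide its blade under the glazed tile on the wooden drying rack, lift the tile clear on the blade and set it down gently, glazed face up, centred and square on the two bars of the white kiln shelf. Then draw the blade out and stand the lifter flat on the bare bench again. The glaze is raw, so neither gripper nor arm may touch the tile; keep the tile level, and leave the other things where they are.

Things in the scene. Friction and masses are not known exactly. Their poses are not given: they have to be found in the camera images.
- tile: Square flat ceramic tile to be moved, 120 x 120 x 7 mm, about 0.18 kg, terracotta edge, glazed blue face with white diamond upward. Origin at the centre of its underside, x and y along its sides, z up. Its raw glaze must not be touched by gripper or arm.
- lifter: Cranked metal spatula, red handle, 0.22 kg, standing level on blade and heel foot. Origin: centre of blade underside; +x to the blade's free tip, z up. Blade 150 long (x -75..75), 56 wide, 3 thick (mm). Neck 20 wide rises from x = -71. Handle along x from -100 to -220, 22 wide, 28 high, centre 45 above blade underside. Heel foot 44 wide at x = -212, level with blade underside.
- lifter_grip (a point): Best point to grip the lifter's handle: lifter x = -125 mm, y = 0, 45 mm above the blade's underside, mid handle (22 wide, 28 high). Grip it firmly, the loaded blade is nose-heavy. The tile should ride centred at lifter x = 0 to 10 mm, clear of the neck.
- drying_rack: Fixed wooden rack under the tile: dark board 150 (x) x 140 (y) x 12 mm, origin under its centre on the bench (z = 0). Two brown bars 14 wide, 20 high along x, centred at y = +-50 mm, leave a tunnel under the tile 86 wide, 20 high, open at both x ends. +x points roughly to world -y; room for the lifter is at the -x end. Bar tops 32 mm above bench. Tile within 8 mm, 0.06 rad of centred.
- kiln_shelf: Fixed white kiln shelf, the destination: slab 150 (x) x 140 (y) x 16 mm, origin under its centre on the bench (z = 0); two grey bars 14 wide, 20 high along x, centred at y = +-50 mm, 86 mm free between them, tops 36 mm above bench. +x points roughly to world -y; room for the lifter is at the -x end. Shelf and rack may swap places.
- kiln_shelf_top (a point): Centre of the kiln shelf at the height of its bars' top, where the tile's underside centre should come to rest.
- black_bowl: Bystander: black bowl, 100 mm across, 50 mm high, origin under its centre.
- white_mug: Bystander: white mug, 80 mm across, 90 mm high, origin under its centre.
- glaze_jar: Bystander: amber glaze jar, 76 mm across, 100 mm high, origin under its centre.
- thickness_strip: Bystander: dark flat strip 280 x 30 x 12 mm, origin under its centre, x along its length.
- test_pot: Bystander: small green bowl, 90 mm across, 60 mm high, origin under its centre.
- rolling_pin: Bystander: wooden rolling pin 340 mm long, 52 mm thick, on a cradle, origin under its centre, x along its length.
Things that resemble listed ones, but are neither listed nor needed, are in the scene too. Leave any turquoise look-alike of the tile alone.

How it is judged:
By the outcome, as a careful person would: the job done as asked, in the order asked, and still so for the second after the job is handed in, with the robot touching nothing.
It also fails if it takes over 54 s, if anything falls off the work surface, if the arm or the gripper's body presses on something with over 40 N, if the wrist force passes 120 N, or if a joint passes its speed limit or range.

## Working session

There is one attempt and no reset: what is moved stays moved. The work goes in short steps, Python scripts to look and compute and a tool call to move; the robot and the scene stay as the last step left them, time stands still between calls to the robot, and variables do not carry over. Pictures are saved under pics/ and viewed, at most 13 in all, crops included, and the job is handed in when it is done.

Besides the shell and the picture viewer there is one more tool, called by a JSON object that holds its "op" and its "data", one argument or row to a line. step_arm: Moves the arm, as the interface text tells. Its arguments: {"type":"object","properties":{"increments":{"type":"array"},"newtons":{"type":"number"}},"required":["increments"]}

```bash
mkdir -p pics; python3 - <<'E'
from cell import robot, viewer
import cv2, numpy as np
for n in ("top","scene"):
    im=viewer.read_camera(n); cv2.imwrite(f"pics/{n}0.png",cv2.resize(im[...,::-1],(800,600),interpolation=cv2.INTER_CUBIC)); np.save(f"pics/{n}0.npy",im)
    p=viewer.camera_params(n); print(n,p)
print(robot.observe(), robot.grip_depth)
E
```

```text
top {'K': array([[482.38337829,   0.        , 249.48145857],
       [  0.        , 482.38337829, 193.82546342],
       [  0.        ,   0.        ,   1.        ]]), 'k1': -0.00022952699791030647, 'T': array([[-2.17882725e-03, -9.86498722e-01,  1.63754463e-01,
         2.32282802e-01],
       [-9.99990277e-01,  1.52156328e-03, -4.13903732e-03,
         7.58252661e-02],
       [ 3.83399225e-03, -1.63761889e-01, -9.86492445e-01,
         1.57658163e+00],
       [ 0.00000000e+00,  0.00000000e+00,  0.00000000e+00,
         1.00000000e+00]])}
scene {'K': array([[352.82243019,   0.        , 257.88448977],
       [  0.        , 352.82243019, 195.80873347],
       [  0.        ,   0.        ,   1.        ]]), 'k1': 0.016175759559044323, 'T': array([[ 0.61972993,  0.5550673 , -0.5548289 ,  1.09987837],
       [ 0.7846263 , -0.42269607,  0.45353015, -0.42815043],
       [ 0.01721576, -0.71639955, -0.69747781,  0.83343847],
       [ 0.        ,  0.        ,  0.        ,  1.        ]])}
{'time': 0.1, 'qpos': array([ 1.11097485e+00,  3.42679739e-01,  1.52490416e+00, -1.40803454e-05,
        1.27540523e+00, -1.45989087e-01]), 'qvel': array([ 0.00044155, -0.00156426, -0.00078243, -0.00329264, -0.00032895,
       -0.00035001]), 'joint_efforts': array([ 1.63610363e-03, -4.32002449e+01, -2.44695801e+01,  7.18795834e-02,
        5.25895553e-02, -1.20371587e-05]), 'tool_pos': array([0.16188784, 0.49904115, 0.22610666]), 'tool_rot': array([-3.14020908e+00, -1.89824326e-04,  2.82776424e+00]), 'contact_force': array([-0.97507891,  0.37867157,  0.15997275]), 'torque': array([-0.04107535, -0.00154459, -0.03466459]), 'grip_force': 0.0, 'opening': 0.09158397762306943} -0.0188
```

View pics/top0.png

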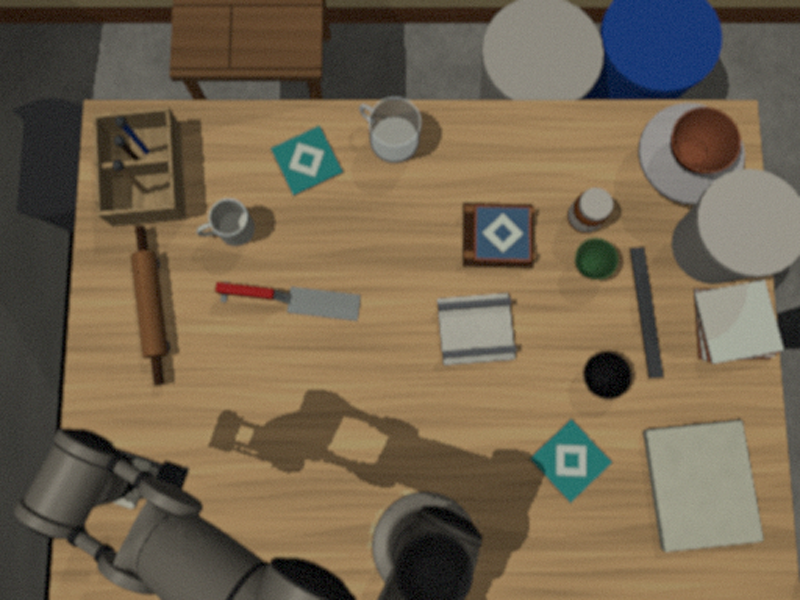

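View pics/scene0.png

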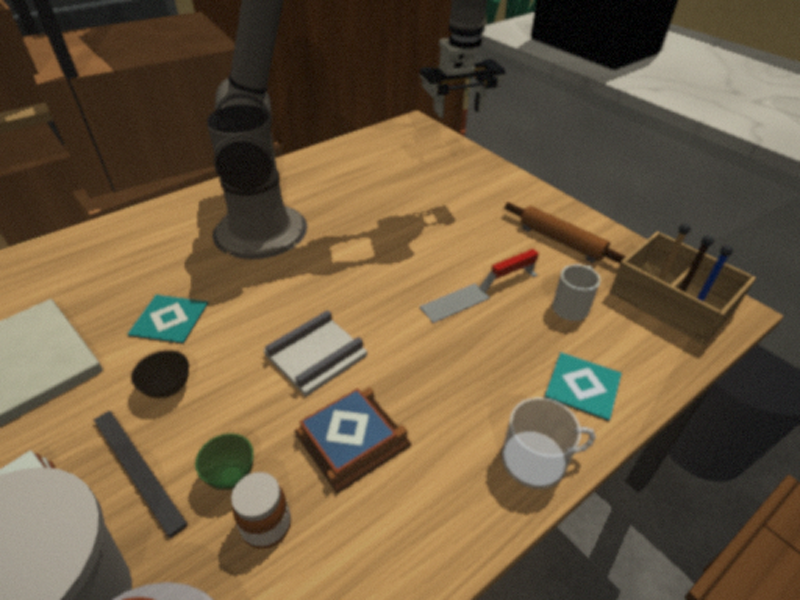

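The top view (800x600) shows the red-handled lifter at (245,291) with its blade at (325,303), pointing right. The blue tile on the brown rack is at (502,234), and the white shelf with grey bars is at (477,328). The two flat turquoise tiles at (307,160) and (571,460) are look-alikes, lying on the bench with no rack, so the blue tile on the rack is the target. I'll measure and confirm it in one crop.

```bash
cat > h.py <<'E'
import numpy as np, cv2
from cell import robot, viewer
def onplane(n,uv,z):
    p=viewer.camera_params(n);K,T,k=p["K"],p["T"],p["k1"]
    d=(np.atleast_2d(uv)-K[:2,2])/K[0,0]; s=d.copy()
    for _ in range(5): s=d/(1+k*(s**2).sum(1,keepdims=True))
    r=np.c_[s,np.ones(len(s))]@T[:3,:3].T
    return T[:3,3]+r*((z-T[2,3])/r[:,2])[:,None]
def proj(n,X):
    p=viewer.camera_params(n);K,T,k=p["K"],p["T"],p["k1"]
    c=(np.atleast_2d(X)-T[:3,3])@T[:3,:3]; s=c[:,:2]/c[:,2:]
    return s*(1+k*(s**2).sum(1,keepdims=True))*K[0,0]+K[:2,2]
def rect(n,mask,z,roi=None):
    "min-area rectangle of the biggest blob, measured in the plane z: centre, sides, angle of long side"
    m=mask.astype(np.uint8)
    if roi: q=np.zeros_like(m); q[roi[1]:roi[3],roi[0]:roi[2]]=1; m&=q
    cs,_=cv2.findContours(m,cv2.RETR_EXTERNAL,cv2.CHAIN_APPROX_NONE)
    c=max(cs,key=cv2.contourArea)[:,0,:].astype(float)
    P=onplane(n,c,z)[:,:2]
    b=cv2.boxPoints(cv2.minAreaRect((P*1000).astype(np.float32)))/1000
    e=[b[1]-b[0],b[2]-b[1]]; L=[np.linalg.norm(v) for v in e]; i=int(np.argmax(L))
    a=np.degrees(np.arctan2(e[i][1],e[i][0]))%180
    return dict(c=b.mean(0).round(4),L=np.round(L,4),long=a.round(2),bbox=cv2.boundingRect(c.astype(np.int32)))
E
python3 - <<'E'
from h import *
for n in("top","scene"):
    im=np.load(f"pics/{n}0.npy"); hsv=cv2.cvtColor(im,cv2.COLOR_RGB2HSV);H,S,V=[hsv[...,i].astype(int) for i in range(3)]
    red=((H<6)|(H>174))&(S>170)&(V>90)
    print(n,"red",rect(n,red,.059))
    blue=(H>100)&(H<125)&(S>70)
    roi=(290,120,350,180) if n=="top" else (185,240,265,310)
    print("blue",rect(n,blue,.039,roi))
    x=(180,180,235,208) if n=="top" else (265,175,325,208)
    grey=(S<70)&(V>60)
    print("blade",rect(n,grey,.003,x))
    x=(275,183,335,237) if n=="top" else (165,195,240,255)
    print("shelf all",rect(n,(S<70),.036,x))
    bar=(S<90)&(V<115)
    if n=="top":
        for r in((275,183,335,200),(275,218,335,237)): print("bar",rect(n,bar,.036,r))
im=np.load("pics/top0.npy")[110:240,130:360,::-1]
cv2.imwrite("pics/crop1.png",cv2.resize(im,None,fx=3.45,fy=3.45,interpolation=cv2.INTER_NEAREST))
im=np.load("pics/scene0.npy")[150:315,160:360,::-1]
cv2.imwrite("pics/crop2.png",cv2.resize(im,None,fx=3.6,fy=3.6,interpolation=cv2.INTER_NEAREST))
E
```

```text
top red {'c': array([0.5116, 0.3675], dtype=float32), 'L': array([0.0197, 0.116 ], dtype=float32), 'long': np.float32(83.49), 'bbox': (138, 181, 37, 10)}
blue {'c': array([ 0.6369, -0.1677], dtype=float32), 'L': array([0.1028, 0.1023], dtype=float32), 'long': np.float32(178.78), 'bbox': (306, 134, 32, 31)}
blade {'c': array([0.4945, 0.2181], dtype=float32), 'L': array([0.0574, 0.1667], dtype=float32), 'long': np.float32(82.89), 'bbox': (180, 183, 51, 23)}
shelf all {'c': array([ 0.435 , -0.1084], dtype=float32), 'L': array([0.1541, 0.1398], dtype=float32), 'long': np.float32(94.49), 'bbox': (280, 187, 51, 47)}
bar {'c': array([ 0.4872, -0.1056], dtype=float32), 'L': array([0.0263, 0.1525], dtype=float32), 'long': np.float32(89.91), 'bbox': (280, 190, 48, 9)}
bar {'c': array([ 0.3853, -0.1134], dtype=float32), 'L': array([0.1531, 0.0192], dtype=float32), 'long': np.float32(95.91), 'bbox': (283, 220, 48, 10)}
scene red {'c': array([0.5185, 0.364 ], dtype=float32), 'L': array([0.0203, 0.1143], dtype=float32), 'long': np.float32(83.09), 'bbox': (316, 160, 28, 13)}
blue {'c': array([ 0.6395, -0.167 ], dtype=float32), 'L': array([0.1049, 0.1043], dtype=float32), 'long': np.float32(178.55), 'bbox': (196, 252, 54, 46)}
blade {'c': array([0.4983, 0.2371], dtype=float32), 'L': array([0.0607, 0.2072], dtype=float32), 'long': np.float32(85.7), 'bbox': (269, 175, 48, 31)}
shelf all {'c': array([ 0.4587, -0.1154], dtype=float32), 'L': array([0.1565, 0.1445], dtype=float32), 'long': np.float32(94.67), 'bbox': (170, 199, 64, 54)}
```

View pics/crop1.png

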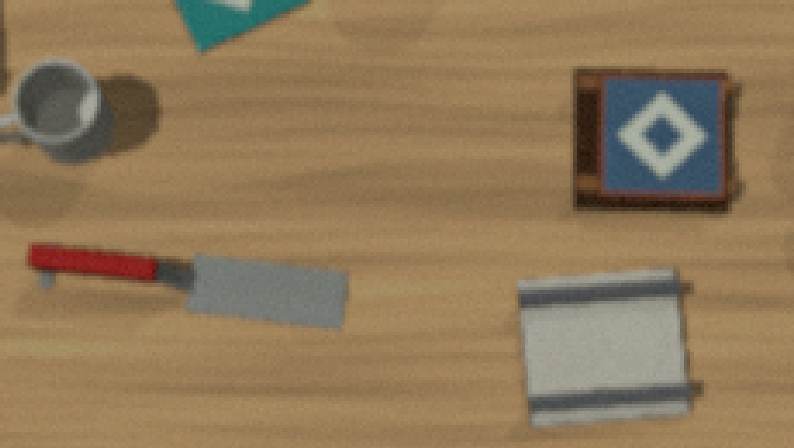

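View pics/crop2.png

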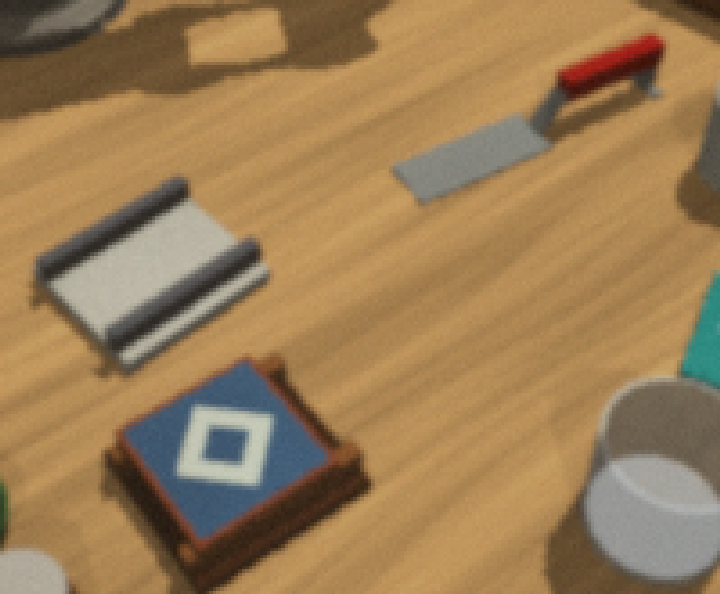

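The crops confirm the targets. In crop 1 the blue tile is on the brown rack at (662,133), the red lifter's blade corners run (195,254) to (342,328), and the shelf spans (518,268) to (692,427). Next I'll refine the blade, shelf and rack measurements.

```bash
python3 - <<'E'
from h import *
im=np.load("pics/top0.npy"); hsv=cv2.cvtColor(im,cv2.COLOR_RGB2HSV);H,S,V=[hsv[...,i].astype(int) for i in range(3)]
print("blade",rect("top",(S<70)&(V>60),.003,(185,180,235,208)))
print("slab",rect("top",(S<40)&(V>120),.016,(275,183,335,237)))
white=(S<60)&(V>140)
print("inner",rect("top",white,.016,(278,198,335,221)))
dark=(V<110)&(S>90)|((H>100)&(H<125)&(S>70))
print("rack",rect("top",dark,.012,(285,120,350,180)))
c=lambda a: np.array(a)/3.45+[130,110]-.5
print("rack hand: board left corners",onplane("top",c([(574,69),(574,211)]),.012).round(4),"tile corners",onplane("top",c([(600,75),(727,77),(724,197),(599,193)]),.039).round(4))
print("shelf slab hand",onplane("top",c([(518,282),(678,269),(691,411),(533,427)]),.016).round(4))
print("blade hand",onplane("top",c([(195,254),(349,271),(342,328),(187,310)]),.003).round(4))
c=lambda a: np.array(a)/3.6+[160,150]-.5
print("scene blade",onplane("scene",c([(393,165),(427,203),(552,149),(516,115)]),.003).round(4))
print("scene rack board near/left, handle side end:",onplane("scene",c([(370,487),(200,592)]),.012).round(4))
print("scene slab corners",onplane("scene",c([(270,268),(125,366)]),.016).round(4))
b=onplane("scene",c([(183,180),(255,242),(40,262),(110,330)]),.036).round(4);print("bar tops",b)
for y in (194,209,224):
  print("col",V[y,274:336:1].tolist())
E
```

```text
blade {'c': array([0.4936, 0.2102], dtype=float32), 'L': array([0.0574, 0.1507], dtype=float32), 'long': np.float32(82.89), 'bbox': (185, 183, 46, 23)}
slab {'c': array([ 0.4385, -0.1093], dtype=float32), 'L': array([0.148 , 0.0846], dtype=float32), 'long': np.float32(94.53), 'bbox': (281, 196, 48, 29)}
inner {'c': array([ 0.441 , -0.1086], dtype=float32), 'L': array([0.0724, 0.1499], dtype=float32), 'long': np.float32(89.91), 'bbox': (281, 198, 47, 23)}
rack {'c': array([ 0.644, -0.172], dtype=float32), 'L': array([0.1046, 0.1041], dtype=float32), 'long': np.float32(178.78), 'bbox': (306, 134, 32, 31)}
rack hand: board left corners [[ 0.7111 -0.0873  0.012 ]
 [ 0.5696 -0.0847  0.012 ]] tile corners [[ 0.6968 -0.1093  0.039 ]
 [ 0.6947 -0.2309  0.039 ]
 [ 0.5771 -0.2242  0.039 ]
 [ 0.5812 -0.1059  0.039 ]]
shelf slab hand [[ 0.4998 -0.0298  0.016 ]
 [ 0.5121 -0.1825  0.016 ]
 [ 0.3765 -0.1909  0.016 ]
 [ 0.3618 -0.0421  0.016 ]]
blade hand [[0.5298 0.2797 0.003 ]
 [0.513  0.1315 0.003 ]
 [0.4577 0.138  0.003 ]
 [0.4753 0.2863 0.003 ]]
scene blade [[0.4596 0.1423 0.003 ]
 [0.5167 0.13
[... 518 characters left out ...]
0, 79, 76, 79, 77, 76, 77, 76, 74, 71, 77, 74, 76, 80, 76, 76, 84, 98, 104, 117, 141, 152, 151, 151, 156]
col [167, 164, 166, 163, 164, 155, 146, 137, 154, 164, 163, 163, 164, 163, 164, 165, 163, 165, 161, 164, 164, 163, 166, 161, 167, 166, 160, 164, 165, 164, 159, 160, 159, 163, 163, 170, 163, 163, 167, 165, 168, 163, 167, 166, 167, 164, 164, 159, 166, 158, 163, 158, 155, 131, 129, 152, 162, 166, 166, 164, 162, 167]
col [158, 154, 160, 160, 157, 158, 159, 146, 135, 130, 128, 127, 122, 123, 123, 116, 115, 112, 107, 106, 102, 100, 93, 97, 92, 88, 87, 87, 82, 80, 82, 83, 80, 79, 79, 80, 82, 88, 83, 78, 81, 80, 82, 81, 86, 78, 80, 81, 82, 76, 83, 82, 79, 85, 79, 83, 92, 101, 111, 128, 150, 161]
```

```bash
cat >> h.py <<'E'
from scipy.spatial.transform import Rotation as Ro
def go(pos,yaw_deg,p0=None,rpy0=None):
    "shift (cm) and turn (deg) in tool axes from pose 0 (default measured) to tool-down pose"
    s=robot.observe(); p0=s["tool_pos"] if p0 is None else p0; rpy0=s["tool_rot"] if rpy0 is None else rpy0
    R0=Ro.from_euler("xyz",rpy0); R=Ro.from_euler("xyz",[np.pi,0,np.radians(yaw_deg)])
    print("dpos cm",(R0.inv().apply(np.array(pos)-p0)*100).round(2),"dr deg",np.degrees((R0.inv()*R).as_rotvec()).round(2))
def st():
    s=robot.observe(); print("t",round(s["time"],2),"pos",s["tool_pos"].round(4),"rpy",np.degrees(s["tool_rot"]).round(2),"F",s["contact_force"].round(1),"M",s["torque"].round(2),"open",round(s["opening"],4),"grip",round(s["grip_force"],1))
E
python3 -c "
from h import *
go([.511,.3335,.12],82.9)"
```

```text
dpos cm [-38.32  -4.95  10.61] dr deg [-7.000e-02  5.000e-02  7.912e+01]
```

{"op": "step_arm", "data": {
  "increments": [
    {"delta_pos": [-5,-0.6,1.4],"dr": [0,0,10],"fingers": -1},
    {"delta_pos": [-10,-1.3,2.8],"dr": [0,0,20],"fingers": -1},
    {"delta_pos": [-15.5,-2,4.3],"dr": [0,0,30],"fingers": -1},
    {"delta_pos": [-21,-2.7,5.8],"dr": [0,0,40],"fingers": -1},
    {"delta_pos": [-26,-3.4,7.2],"dr": [0,0,50],"fingers": -1}
  ]
}}

```text
time: 0.72
tool_pos: [0.4003, 0.3856, 0.1539]
tool_rot: [-3.141, 0.0, 1.949]
contact_force: [-0.3, 0.5, 0.9]
opening: 0.0915
grip_force: 0.0
```

```bash
python3 -c "
from h import *
st();go([.511,.3335,.1],82.9)"
```

```text
t 0.72 pos [0.4003 0.3856 0.1539] rpy [-179.97    0.    111.67] F [-0.3  0.5  0.9] M [-0.06 -0.03  0.  ] open 0.0915 grip 0.0
dpos cm [-8.93  8.37  5.38] dr deg [-3.000e-02  1.000e-02  2.877e+01]
```

{"op": "step_arm", "data": {
  "increments": [
    {"delta_pos": [-3,2.8,1.8],"dr": [0,0,9.6],"fingers": -1},
    {"delta_pos": [-6,5.6,3.6],"dr": [0,0,19.2],"fingers": -1},
    {"delta_pos": [-8.93,8.37,5.4],"dr": [0,0,28.8],"fingers": -1},
    {"delta_pos": [-8.93,8.37,5.4],"dr": [0,0,28.8],"fingers": -1},
    {"delta_pos": [-8.93,8.37,5.4],"dr": [0,0,28.8],"fingers": -1}
  ]
}}

```text
time: 1.35
tool_pos: [0.5093, 0.3355, 0.1004]
tool_rot: [-3.14, 0.0, 1.454]
contact_force: [0.2, -0.3, 0.1]
opening: 0.0918
grip_force: 0.0
```

```bash
python3 - <<'E'
from h import *
st();go([.511,.3335,.028],82.9)
im=viewer.read_camera("scene"); cv2.imwrite("pics/s1.png",cv2.resize(im[100:250,220:420,::-1],None,fx=3.5,fy=3.5))
E
```

```text
t 1.35 pos [0.5093 0.3355 0.1004] rpy [-1.7993e+02  2.0000e-02  8.3290e+01] F [ 0.2 -0.3  0.1] M [-0.1   0.03 -0.04] open 0.0918 grip 0.0
dpos cm [-0.17  0.2   7.24] dr deg [-0.07  0.02  0.39]
```

View pics/s1.png

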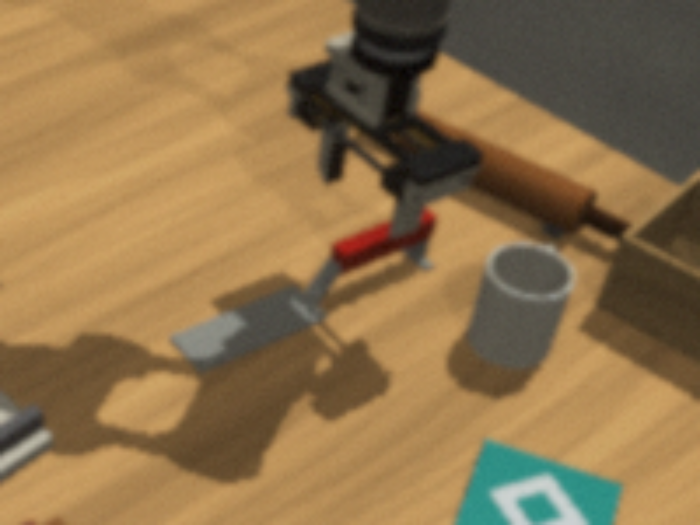

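The fingers at crop pixels (330,150) and (410,210) straddle the red handle at (385,240), and the mug at (525,300) is clear. I'll descend and grip.

{"op": "step_arm", "data": {
  "increments": [
    {"delta_pos": [-0.1,0.1,2.5],"dr": [0,0,0.4],"fingers": -1},
    {"delta_pos": [-0.17,0.2,5],"dr": [0,0,0.4],"fingers": -1},
    {"delta_pos": [-0.17,0.2,6.5],"dr": [0,0,0.4],"fingers": -1},
    {"delta_pos": [-0.17,0.2,7.3],"dr": [0,0,0.4],"fingers": -1},
    {"delta_pos": [-0.17,0.2,7.3],"dr": [0,0,0.4],"fingers": -1}
  ],
  "newtons": 60
}}

```text
time: 2.02
tool_pos: [0.5115, 0.3338, 0.0278]
tool_rot: [-3.142, -0.0, 1.446]
contact_force: [-0.6, -0.8, 0.2]
opening: 0.0919
grip_force: 0.0
```

{"op": "step_arm", "data": {
  "increments": [
    {"delta_pos": [0,0,0],"dr": [0,0,0],"fingers": 0.4},
    {"delta_pos": [0,0,0],"dr": [0,0,0],"fingers": 0.5},
    {"delta_pos": [0,0,0],"dr": [0,0,0],"fingers": 1},
    {"delta_pos": [0,0,0],"dr": [0,0,0],"fingers": 1},
    {"delta_pos": [0,0,0],"dr": [0,0,0],"fingers": 1}
  ]
}}

```text
time: 2.65
tool_pos: [0.5117, 0.3335, 0.0278]
tool_rot: [3.142, -0.0, 1.445]
contact_force: [-0.1, 0.6, 0.7]
opening: 0.0464
grip_force: 0.0
```

```bash
python3 - <<'E'
from h import *
st()
E
```

```text
t 2.65 pos [0.5117 0.3335 0.0278] rpy [ 1.800e+02 -1.000e-02  8.282e+01] F [-0.1  0.6  0.7] M [-0.08  0.1  -0.01] open 0.0464 grip 0.0
```

{"op": "step_arm", "data": {
  "increments": [
    {"delta_pos": [0,0,0],"dr": [0,0,0],"fingers": 1},
    {"delta_pos": [0,0,0],"dr": [0,0,0],"fingers": 1},
    {"delta_pos": [0,0,0],"dr": [0,0,0],"fingers": 1},
    {"delta_pos": [0,0,0],"dr": [0,0,0],"fingers": 1},
    {"delta_pos": [0,0,0],"dr": [0,0,0],"fingers": 1}
  ]
}}

```text
time: 3.28
tool_pos: [0.5115, 0.3335, 0.0277]
tool_rot: [-3.141, 0.0, 1.446]
contact_force: [-1.5, 0.2, 0.3]
opening: 0.0215
grip_force: 60.0
```

{"op": "step_arm", "data": {
  "increments": [
    {"delta_pos": [0,0,-1],"dr": [0,0,0],"fingers": 1},
    {"delta_pos": [0,0,-4],"dr": [0,0,0],"fingers": 1},
    {"delta_pos": [0,0,-7],"dr": [0,0,0],"fingers": 1},
    {"delta_pos": [0,0,-8],"dr": [0,0,0],"fingers": 1},
    {"delta_pos": [0,0,-8],"dr": [0,0,0],"fingers": 1}
  ]
}}

```text
time: 3.9
tool_pos: [0.5119, 0.3335, 0.1081]
tool_rot: [3.141, -0.001, 1.445]
contact_force: [-0.6, 0.3, -2.2]
opening: 0.0216
grip_force: 60.0
```

```bash
python3 - <<'E'
from h import *
st()
for n in("top","scene"):
    im=viewer.read_camera(n); np.save(f"pics/{n}2.npy",im)
im=np.load("pics/top2.npy"); hsv=cv2.cvtColor(im,cv2.COLOR_RGB2HSV);H,S,V=[hsv[...,i].astype(int) for i in range(3)]
a=im[150:230,120:260,::-1]; b=np.load("pics/scene2.npy")[110:210,220:395,::-1]
cv2.imwrite("pics/c2.png",np.vstack([cv2.resize(a,(525,300),interpolation=cv2.INTER_CUBIC),cv2.resize(b,(525,300),interpolation=cv2.INTER_CUBIC)]))
E
```

```text
t 3.9 pos [0.5119 0.3335 0.1081] rpy [ 1.7995e+02 -4.0000e-02  8.2820e+01] F [-0.6  0.3 -2.2] M [-0.01  0.05  0.01] open 0.0216 grip 60.0
```

View pics/c2.png

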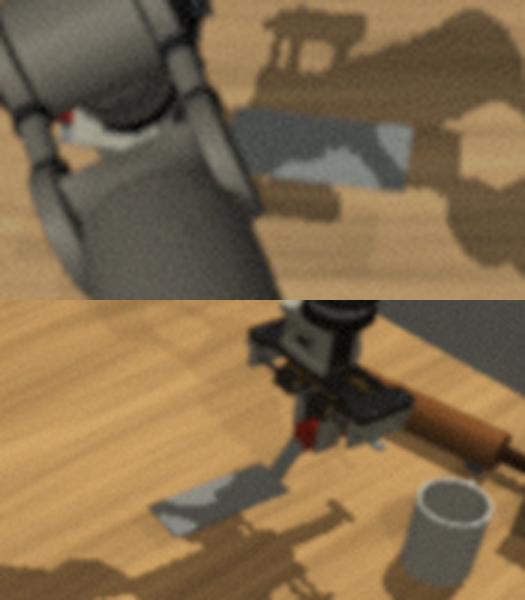

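The lifter is held level. The blade tip corners are at (412,126) and (406,189) in the top half, matching (180,536) and (151,508) in the bottom half. I'll triangulate them to check the tilt.

```bash
cat >> h.py <<'E'
def tri(a,b):
    "midpoint of the rays through top pixel a and scene pixel b, and their gap"
    A,B=[onplane(n,[u],1.)[0] for n,u in(("top",a),("scene",b))]; C,D=[onplane(n,[u],0.)[0] for n,u in(("top",a),("scene",b))]
    u,v=C-A,D-B; s,t=np.linalg.lstsq(np.c_[u,-v],B-A,rcond=None)[0]
    P,Q=A+s*u,B+t*v; return ((P+Q)/2).round(4),round(float(np.linalg.norm(P-Q)),4)
E
python3 - <<'E'
from h import *
ct=lambda a: np.array(a)/3.75+[120,150]-.5
cs=lambda a: np.array(a)/3+[220,110]-.5-np.array([0,100])
for a,b in(((412,126),(180,536)),((406,189),(151,508))): print(tri(ct(a),cs(b)))
d=np.array([-.1236,-.9923,0]); o=np.array([.4955,.2095,.083]); w=np.array([.9923,-.1236,0])
for s in(1,-1): print((o+.075*d+.028*s*w).round(4))
# next move
go([.639+.0033,.155,.12],88.5)
E
```

```text
(array([0.5156, 0.1341, 0.0822]), 0.003)
(array([0.4623, 0.139 , 0.0809]), 0.0032)
[0.514  0.1316 0.083 ]
[0.4584 0.1385 0.083 ]
dpos cm [-16.04  15.24  -1.35] dr deg [-0.1   0.05 -5.68]
```

```bash
python3 - <<'E'
from h import *
go([.647,.155,.13],88.5)
E
```

```text
dpos cm [-15.98  15.71  -2.35] dr deg [-0.1   0.05 -5.68]
```

{"op": "step_arm", "data": {
  "increments": [
    {"delta_pos": [-2.5,2,-1.5],"dr": [0,0,-1],"fingers": 1},
    {"delta_pos": [-6.5,6,-2.3],"dr": [0,0,-2.5],"fingers": 1},
    {"delta_pos": [-10.5,10,-2.3],"dr": [0,0,-4],"fingers": 1},
    {"delta_pos": [-14,13.6,-2.3],"dr": [0,0,-5.2],"fingers": 1},
    {"delta_pos": [-16,15.7,-2.3],"dr": [0,0,-5.7],"fingers": 1}
  ]
}}

```text
time: 4.62
tool_pos: [0.6482, 0.1524, 0.1288]
tool_rot: [-3.139, 0.001, 1.543]
contact_force: [-0.5, 1.1, -2.2]
opening: 0.0217
grip_force: 60.0
```

{"op": "step_arm", "data": {
  "increments": [
    {"delta_pos": [0,0,0],"dr": [0,0,0],"fingers": 1},
    {"delta_pos": [0,0,2],"dr": [0,0,0],"fingers": 1},
    {"delta_pos": [0,0,5],"dr": [0,0,0],"fingers": 1},
    {"delta_pos": [0,0,7.2],"dr": [0,0,0],"fingers": 1},
    {"delta_pos": [0,0,7.2],"dr": [0,0,0],"fingers": 1}
  ]
}}

```text
time: 5.25
tool_pos: [0.645, 0.1558, 0.0558]
tool_rot: [-3.135, 0.001, 1.546]
contact_force: [0.1, -0.4, -2.1]
opening: 0.0213
grip_force: 60.0
```

```bash
python3 - <<'E'
from h import *
st(); go([.647,.155,.0485],88.5)
for n in("top","scene"):
    im=viewer.read_camera(n); np.save(f"pics/{n}3.npy",im)
a=np.load("pics/top3.npy")[120:200,200:350,::-1]; b=np.load("pics/scene3.npy")[180:310,165:340,::-1]
cv2.imwrite("pics/c3.png",np.vstack([cv2.resize(a,(525,280),interpolation=cv2.INTER_CUBIC),cv2.resize(b,(525,300*130//130),interpolation=cv2.INTER_CUBIC)]))
E
```

```text
t 5.25 pos [0.645  0.1558 0.0558] rpy [-1.7963e+02  3.0000e-02  8.8570e+01] F [ 0.1 -0.4 -2.1] M [-0.04 -0.01  0.05] open 0.0213 grip 60.0
dpos cm [-0.08  0.21  0.72] dr deg [-0.37  0.03  0.07]
```

View pics/c3.png

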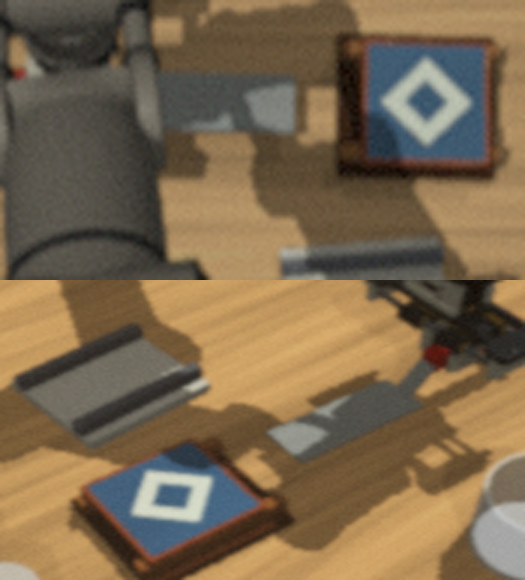

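The blade, at (285,104) in the upper half, lines up with the tunnel mouth, whose bars are at rows 45 and 158, midpoint 101. I'll trim the last small errors, then insert.

{"op": "step_arm", "data": {
  "increments": [
    {"delta_pos": [0,0.1,0.3],"dr": [-0.2,0,0],"fingers": 1},
    {"delta_pos": [0,0.2,0.7],"dr": [-0.3,0,0],"fingers": 1},
    {"delta_pos": [0,0.2,0.7],"dr": [-0.3,0,0],"fingers": 1},
    {"delta_pos": [0,0.2,0.7],"dr": [-0.3,0,0],"fingers": 1},
    {"delta_pos": [0,0.2,0.7],"dr": [-0.3,0,0],"fingers": 1}
  ]
}}

```text
time: 5.98
tool_pos: [0.6496, 0.155, 0.0519]
tool_rot: [3.136, -0.0, 1.545]
contact_force: [-0.2, 0.7, -1.9]
opening: 0.0217
grip_force: 60.0
```

```bash
python3 - <<'E'
from h import *
st(); go([.6422,-.0375,.0485],88.5)
E
```

```text
t 5.97 pos [0.6496 0.155  0.0519] rpy [ 1.7969e+02 -1.0000e-02  8.8510e+01] F [-0.2  0.7 -1.9] M [-0.09  0.05 -0.02] open 0.0217 grip 60.0
dpos cm [-19.26  -0.24   0.33] dr deg [ 0.31 -0.01  0.01]
```

{"op": "step_arm", "data": {
  "increments": [
    {"delta_pos": [-1,-0.15,0.33],"dr": [0.3,0,0],"fingers": 1},
    {"delta_pos": [-3,-0.24,0.33],"dr": [0.3,0,0],"fingers": 1},
    {"delta_pos": [-5,-0.24,0.33],"dr": [0.3,0,0],"fingers": 1},
    {"delta_pos": [-7,-0.24,0.33],"dr": [0.3,0,0],"fingers": 1},
    {"delta_pos": [-8,-0.24,0.33],"dr": [0.3,0,0],"fingers": 1}
  ]
}}

```text
time: 6.6
tool_pos: [0.6451, 0.073, 0.0486]
tool_rot: [3.141, 0.0, 1.543]
contact_force: [-0.8, -0.1, -2.6]
opening: 0.0216
grip_force: 60.0
```

{"op": "step_arm", "data": {
  "increments": [
    {"delta_pos": [-2,0,0],"dr": [0,0,0],"fingers": 1},
    {"delta_pos": [-5,0,0],"dr": [0,0,0],"fingers": 1},
    {"delta_pos": [-8,0,0],"dr": [0,0,0],"fingers": 1},
    {"delta_pos": [-10,0,0],"dr": [0,0,0],"fingers": 1},
    {"delta_pos": [-11.2,0,0],"dr": [0,0,0],"fingers": 1}
  ]
}}

```text
time: 7.22
tool_pos: [0.6421, -0.038, 0.0484]
tool_rot: [3.142, -0.0, 1.544]
contact_force: [0.3, 0.4, -1.4]
opening: 0.0217
grip_force: 60.0
```

{"op": "step_arm", "data": {
  "increments": [
    {"delta_pos": [0,0,0],"dr": [0,0,0],"fingers": 1},
    {"delta_pos": [0,0,0],"dr": [0,0,0],"fingers": 1},
    {"delta_pos": [0,0,0],"dr": [0,0,0],"fingers": 1},
    {"delta_pos": [0,0,0],"dr": [0,0,0],"fingers": 1},
    {"delta_pos": [0,0,0],"dr": [0,0,0],"fingers": 1}
  ]
}}

```text
time: 7.85
tool_pos: [0.6422, -0.0364, 0.0484]
tool_rot: [3.142, -0.0, 1.545]
contact_force: [-0.1, 0.1, -3.0]
opening: 0.0218
grip_force: 60.0
```

```bash
python3 - <<'E'
from h import *
st(); go([.6422,-.0375,.0485],88.5)
for n in("top","scene"):
    im=viewer.read_camera(n); np.save(f"pics/{n}4.npy",im)
    hsv=cv2.cvtColor(im,cv2.COLOR_RGB2HSV);H,S,V=[hsv[...,i].astype(int) for i in range(3)]
    print("blue",rect(n,(H>100)&(H<125)&(S>70),.039,(290,120,350,180) if n=="top" else (185,240,265,310)))
a=np.load("pics/top4.npy")[110:190,220:370,::-1]; b=np.load("pics/scene4.npy")[180:310,165:340,::-1]
cv2.imwrite("pics/c4.png",np.vstack([cv2.resize(a,(525,280),interpolation=cv2.INTER_CUBIC),cv2.resize(b,(525,300*130//130),interpolation=cv2.INTER_CUBIC)]))
E
```

```text
t 7.85 pos [ 0.6422 -0.0364  0.0484] rpy [ 1.800e+02 -1.000e-02  8.855e+01] F [-0.1  0.1 -3. ] M [-0.   -0.03  0.04] open 0.0218 grip 60.0
dpos cm [-0.11  0.01 -0.01] dr deg [ 0.   -0.01  0.05]
blue {'c': array([ 0.6368, -0.1742], dtype=float32), 'L': array([0.1036, 0.0883], dtype=float32), 'long': np.float32(178.17), 'bbox': (310, 134, 28, 31)}
blue {'c': array([ 0.6394, -0.1674], dtype=float32), 'L': array([0.1032, 0.1047], dtype=float32), 'long': np.float32(89.2), 'bbox': (196, 252, 53, 46)}
```

View pics/c4.png

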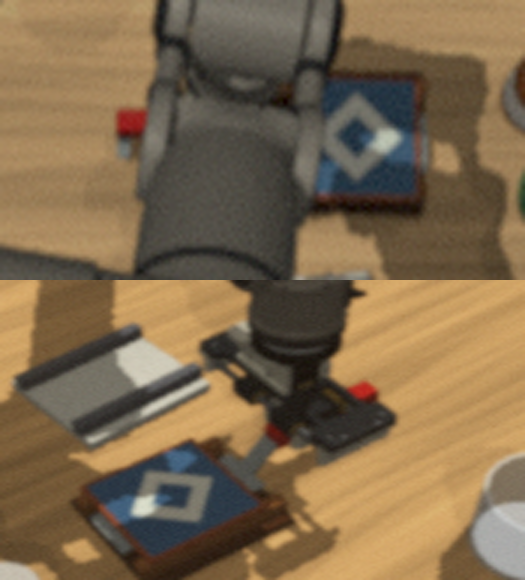

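The blade is under the tile: its tip shows at (110,540) on the far side, and the tile hasn't moved. I'll lift slowly.

{"op": "step_arm", "data": {
  "increments": [
    {"delta_pos": [0,0,-0.4],"dr": [0,0,0],"fingers": 1},
    {"delta_pos": [0,0,-0.7],"dr": [0,0,0],"fingers": 1},
    {"delta_pos": [0,0,-0.85],"dr": [0,0,0],"fingers": 1},
    {"delta_pos": [0,0,-1.0],"dr": [0,0,0],"fingers": 1},
    {"delta_pos": [0,0,-1.2],"dr": [0,0,0],"fingers": 1}
  ]
}}

```text
time: 8.57
tool_pos: [0.6418, -0.0367, 0.0601]
tool_rot: [-3.141, -0.0, 1.545]
contact_force: [0.1, -0.0, -4.7]
opening: 0.0217
grip_force: 60.0
```

{"op": "step_arm", "data": {
  "increments": [
    {"delta_pos": [0,0,-0.3],"dr": [0,0,0],"fingers": 1},
    {"delta_pos": [0,0,-0.9],"dr": [0,0,0],"fingers": 1},
    {"delta_pos": [0,0,-1.5],"dr": [0,0,0],"fingers": 1},
    {"delta_pos": [0,0,-2],"dr": [0,0,0],"fingers": 1},
    {"delta_pos": [0,0,-2],"dr": [0,0,0],"fingers": 1}
  ]
}}

```text
time: 9.2
tool_pos: [0.6425, -0.0369, 0.0811]
tool_rot: [3.14, 0.0, 1.545]
contact_force: [0.1, -0.0, -4.4]
opening: 0.0214
grip_force: 60.0
```

```bash
python3 - <<'E'
from h import *
st()
for n in("top","scene"):
    im=viewer.read_camera(n); np.save(f"pics/{n}5.npy",im)
    hsv=cv2.cvtColor(im,cv2.COLOR_RGB2HSV);H,S,V=[hsv[...,i].astype(int) for i in range(3)]
    m=((H>95)&(H<130)&(S>50)).astype(np.uint8)
    r=rect(n,m,.063,(290,110,360,190) if n=="top" else (170,210,290,310)); print(n,r)
a=np.load("pics/top5.npy")[110:190,220:370,::-1]; b=np.load("pics/scene5.npy")[180:310,165:340,::-1]
cv2.imwrite("pics/c5.png",np.vstack([cv2.resize(a,(525,280),interpolation=cv2.INTER_CUBIC),cv2.resize(b,(525,300*130//130),interpolation=cv2.INTER_CUBIC)]))
E
```

```text
t 9.2 pos [ 0.6425 -0.0369  0.0811] rpy [1.7993e+02 1.0000e-02 8.8520e+01] F [ 0.1 -0.  -4.4] M [ 0.22  0.06 -0.08] open 0.0214 grip 60.0
top {'c': array([ 0.6374, -0.1757], dtype=float32), 'L': array([0.1043, 0.084 ], dtype=float32), 'long': np.float32(177.58), 'bbox': (312, 131, 27, 33)}
scene {'c': array([ 0.6397, -0.1676], dtype=float32), 'L': array([0.1048, 0.1059], dtype=float32), 'long': np.float32(88.67), 'bbox': (195, 246, 55, 47)}
```

View pics/c5.png

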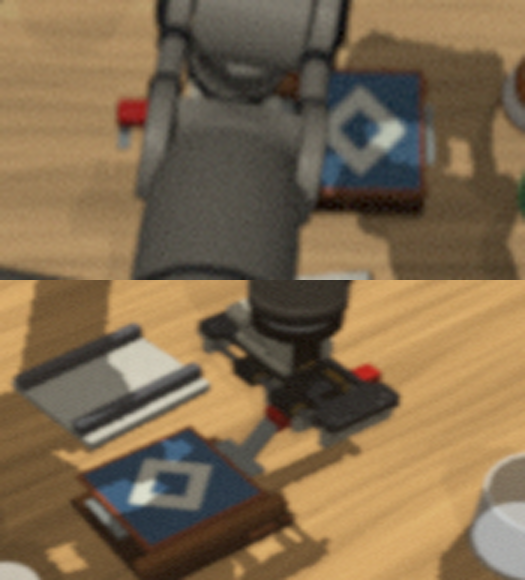

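The tile is carried level: the scene view gives a consistent size and position at z=0.063 m, and wrist load is 4.4 N. Next is a smooth transfer to above the shelf.

{"op": "step_arm", "data": {
  "increments": [
    {"delta_pos": [0,0,-0.4],"dr": [0,0,0],"fingers": 1},
    {"delta_pos": [0,0,-0.9],"dr": [0,0,0],"fingers": 1},
    {"delta_pos": [0.1,-0.4,-1.3],"dr": [0,0,-0.1],"fingers": 1},
    {"delta_pos": [0.29,-1.2,-1.4],"dr": [0,0,-0.35],"fingers": 1},
    {"delta_pos": [0.57,-2.4,-1.4],"dr": [0,0,-0.7],"fingers": 1}
  ]
}}

```text
time: 9.93
tool_pos: [0.6177, -0.0303, 0.0945]
tool_rot: [3.141, -0.0, 1.557]
contact_force: [0.6, -0.4, -4.7]
opening: 0.0215
grip_force: 60.0
```

{"op": "step_arm", "data": {
  "increments": [
    {"delta_pos": [0.38,-1.6,0],"dr": [0,0,-0.45],"fingers": 1},
    {"delta_pos": [0.81,-3.4,0],"dr": [0,0,-0.95],"fingers": 1},
    {"delta_pos": [1.26,-5.3,0],"dr": [0,0,-1.5],"fingers": 1},
    {"delta_pos": [1.72,-7.2,0],"dr": [0,0,-2],"fingers": 1},
    {"delta_pos": [2.17,-9.1,0],"dr": [0,0,-2.5],"fingers": 1}
  ]
}}

```text
time: 10.55
tool_pos: [0.5264, -0.0072, 0.0946]
tool_rot: [-3.142, -0.0, 1.601]
contact_force: [-0.2, -0.0, -5.0]
opening: 0.0217
grip_force: 60.0
```

{"op": "step_arm", "data": {
  "increments": [
    {"delta_pos": [0.4,-1.8,0],"dr": [0,0,-0.5],"fingers": 1},
    {"delta_pos": [0.8,-3.4,0],"dr": [0,0,-1],"fingers": 1},
    {"delta_pos": [1.15,-4.8,0],"dr": [0,0,-1.4],"fingers": 1},
    {"delta_pos": [1.4,-5.9,0],"dr": [0,0,-1.8],"fingers": 1},
    {"delta_pos": [1.6,-6.7,0],"dr": [0,0,-2],"fingers": 1}
  ]
}}

```text
time: 11.18
tool_pos: [0.4595, 0.0066, 0.0946]
tool_rot: [3.141, -0.0, 1.636]
contact_force: [-0.3, -0.1, -4.2]
opening: 0.0214
grip_force: 60.0
```

```bash
python3 - <<'E'
from h import *
st(); go([.4295,.0197,.095],94.5)
E
```

```text
t 11.18 pos [0.4595 0.0066 0.0946] rpy [179.98  -0.    93.74] F [-0.3 -0.1 -4.2] M [ 0.2  -0.02  0.02] open 0.0214 grip 60.0
dpos cm [ 1.51 -2.91 -0.04] dr deg [ 0.02 -0.   -0.76]
```

{"op": "step_arm", "data": {
  "increments": [
    {"delta_pos": [0.35,-0.7,0],"dr": [0,0,-0.3],"fingers": 1},
    {"delta_pos": [0.75,-1.4,0],"dr": [0,0,-0.5],"fingers": 1},
    {"delta_pos": [1.1,-2.1,0],"dr": [0,0,-0.7],"fingers": 1},
    {"delta_pos": [1.4,-2.65,0],"dr": [0,0,-0.8],"fingers": 1},
    {"delta_pos": [1.5,-2.9,0],"dr": [0,0,-0.8],"fingers": 1}
  ]
}}

```text
time: 11.8
tool_pos: [0.4299, 0.0197, 0.0944]
tool_rot: [3.142, -0.0, 1.65]
contact_force: [0.8, 0.9, -4.2]
opening: 0.0217
grip_force: 60.0
```

{"op": "step_arm", "data": {
  "increments": [
    {"delta_pos": [0,0,0.2],"dr": [0,0,0],"fingers": 1},
    {"delta_pos": [0,0,0.7],"dr": [0,0,0],"fingers": 1},
    {"delta_pos": [0,0,1.3],"dr": [0,0,0],"fingers": 1},
    {"delta_pos": [0,0,1.8],"dr": [0,0,0],"fingers": 1},
    {"delta_pos": [0,0,2],"dr": [0,0,0],"fingers": 1}
  ]
}}

```text
time: 12.42
tool_pos: [0.4301, 0.0195, 0.0739]
tool_rot: [-3.141, -0.0, 1.65]
contact_force: [-0.2, -0.4, -4.0]
opening: 0.0217
grip_force: 60.0
```

{"op": "step_arm", "data": {
  "increments": [
    {"delta_pos": [0,0,0],"dr": [0,0,0],"fingers": 1},
    {"delta_pos": [0,0,0],"dr": [0,0,0],"fingers": 1},
    {"delta_pos": [0,0,0],"dr": [0,0,0],"fingers": 1},
    {"delta_pos": [0,0,0],"dr": [0,0,0],"fingers": 1},
    {"delta_pos": [0,0,0],"dr": [0,0,0],"fingers": 1}
  ]
}}

```text
time: 13.05
tool_pos: [0.4303, 0.0195, 0.0745]
tool_rot: [3.141, -0.0, 1.65]
contact_force: [-0.6, 0.2, -4.3]
opening: 0.0212
grip_force: 60.0
```

```bash
python3 - <<'E'
from h import *
st(); go([.4295,.0197,.075],94.5)
z=robot.observe()["tool_pos"][2]-.0278+.010; print("top of tile z",z)
for n in("top","scene"):
    im=viewer.read_camera(n); np.save(f"pics/{n}6.npy",im)
    hsv=cv2.cvtColor(im,cv2.COLOR_RGB2HSV);H,S,V=[hsv[...,i].astype(int) for i in range(3)]
    m=((H>95)&(H<130)&(S>60)).astype(np.uint8)
    print(n,rect(n,m,z,(270,170,345,250) if n=="top" else (140,170,260,270)))
a=np.load("pics/top6.npy")[165:245,230:380,::-1]; b=np.load("pics/scene6.npy")[150:280,130:305,::-1]
cv2.imwrite("pics/c6.png",np.vstack([cv2.resize(a,(525,280),interpolation=cv2.INTER_CUBIC),cv2.resize(b,(403,300),interpolation=cv2.INTER_CUBIC) if 0 else cv2.resize(b,(525,300),interpolation=cv2.INTER_CUBIC)]))
E
```

```text
t 13.05 pos [0.4303 0.0195 0.0745] rpy [179.99  -0.    94.52] F [-0.6  0.2 -4.3] M [ 0.23  0.03 -0.04] open 0.0212 grip 60.0
dpos cm [ 0.03 -0.08 -0.05] dr deg [ 0.01 -0.    0.02]
top of tile z 0.05666012948572012
top {'c': array([ 0.4394, -0.1175], dtype=float32), 'L': array([0.0898, 0.1052], dtype=float32), 'long': np.float32(5.0), 'bbox': (295, 191, 30, 35)}
scene {'c': array([ 0.4418, -0.1107], dtype=float32), 'L': array([0.1031, 0.1036], dtype=float32), 'long': np.float32(4.65), 'bbox': (177, 199, 47, 35)}
```

View pics/c6.png

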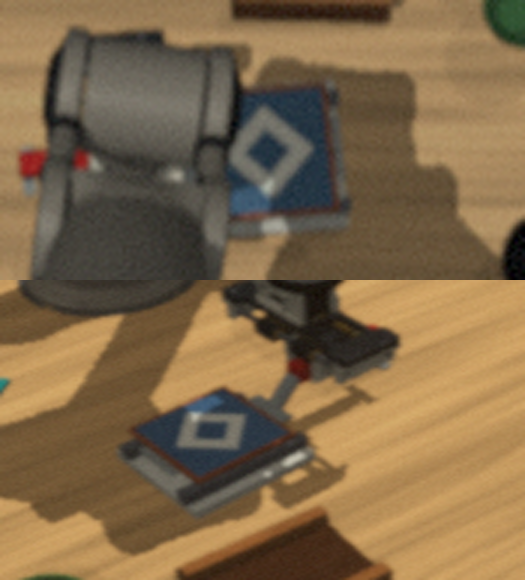

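The tile hovers over the shelf: the scene view puts its centre at (.4418,-.1107) m at 4.65°, about 1 mm from the shelf centre in x. I'll trim that and lower it gently.

{"op": "step_arm", "data": {
  "increments": [
    {"delta_pos": [0,-0.05,0.2],"dr": [0,0,0],"fingers": 1},
    {"delta_pos": [0,-0.1,0.45],"dr": [0,0,0],"fingers": 1},
    {"delta_pos": [0,-0.1,0.7],"dr": [0,0,0],"fingers": 1},
    {"delta_pos": [0,-0.1,0.9],"dr": [0,0,0],"fingers": 1},
    {"delta_pos": [0,-0.1,1.0],"dr": [0,0,0],"fingers": 1}
  ]
}}

```text
time: 13.78
tool_pos: [0.4292, 0.0194, 0.0642]
tool_rot: [-3.141, -0.0, 1.65]
contact_force: [-0.2, 1.1, -4.5]
opening: 0.0216
grip_force: 60.0
```

{"op": "step_arm", "data": {
  "increments": [
    {"delta_pos": [0,0,0.1],"dr": [0,0,0],"fingers": 1},
    {"delta_pos": [0,0,0.2],"dr": [0,0,0],"fingers": 1},
    {"delta_pos": [0,0,0.3],"dr": [0,0,0],"fingers": 1},
    {"delta_pos": [0,0,0.4],"dr": [0,0,0],"fingers": 1},
    {"delta_pos": [0,0,0.5],"dr": [0,0,0],"fingers": 1}
  ]
}}

```text
time: 14.4
tool_pos: [0.4295, 0.0193, 0.0595]
tool_rot: [3.141, 0.0, 1.65]
contact_force: [-0.7, -0.3, -2.3]
opening: 0.0215
grip_force: 60.0
```

{"op": "step_arm", "data": {
  "increments": [
    {"delta_pos": [0,0,0.1],"dr": [0,0,0],"fingers": 1},
    {"delta_pos": [0,0,0.2],"dr": [0,0,0],"fingers": 1},
    {"delta_pos": [0,0,0.4],"dr": [0,0,0],"fingers": 1},
    {"delta_pos": [0,0,0.6],"dr": [0,0,0],"fingers": 1},
    {"delta_pos": [0,0,0.8],"dr": [0,0,0],"fingers": 1}
  ]
}}

```text
time: 15.02
tool_pos: [0.4292, 0.0194, 0.0512]
tool_rot: [-3.142, -0.0, 1.65]
contact_force: [-0.4, 0.7, -1.9]
opening: 0.0216
grip_force: 60.0
```

```bash
python3 - <<'E'
from h import *
st()
for n in("top","scene"):
    im=viewer.read_camera(n); np.save(f"pics/{n}7.npy",im)
    hsv=cv2.cvtColor(im,cv2.COLOR_RGB2HSV);H,S,V=[hsv[...,i].astype(int) for i in range(3)]
    m=((H>95)&(H<130)&(S>60)).astype(np.uint8)
    print(n,rect(n,m,.043,(270,170,345,250) if n=="top" else (140,170,260,270)))
E
```

```text
t 15.03 pos [0.4292 0.0194 0.0512] rpy [-1.800e+02 -1.000e-02  9.452e+01] F [-0.4  0.7 -1.9] M [-0.05  0.08  0.01] open 0.0216 grip 60.0
top {'c': array([ 0.4383, -0.1173], dtype=float32), 'L': array([0.0917, 0.1053], dtype=float32), 'long': np.float32(4.3), 'bbox': (295, 192, 29, 35)}
scene {'c': array([ 0.4396, -0.1103], dtype=float32), 'L': array([0.1024, 0.1037], dtype=float32), 'long': np.float32(4.59), 'bbox': (178, 202, 46, 35)}
```

The tile is resting on the bars, since the wrist load has fallen back to the lifter's own weight. Now I'll draw the blade straight out.

{"op": "step_arm", "data": {
  "increments": [
    {"delta_pos": [0.5,0,0],"dr": [0,0,0],"fingers": 1},
    {"delta_pos": [2,0,0],"dr": [0,0,0],"fingers": 1},
    {"delta_pos": [4,0,0],"dr": [0,0,0],"fingers": 1},
    {"delta_pos": [6.5,0,0],"dr": [0,0,0],"fingers": 1},
    {"delta_pos": [9,0,0],"dr": [0,0,0],"fingers": 1}
  ]
}}

```text
time: 15.75
tool_pos: [0.4218, 0.1108, 0.0515]
tool_rot: [3.141, -0.0, 1.65]
contact_force: [0.6, 0.6, -2.1]
opening: 0.0213
grip_force: 60.0
```

{"op": "step_arm", "data": {
  "increments": [
    {"delta_pos": [2.5,0,0],"dr": [0,0,0],"fingers": 1},
    {"delta_pos": [5.5,0,0],"dr": [0,0,0],"fingers": 1},
    {"delta_pos": [9,0,0],"dr": [0,0,0],"fingers": 1},
    {"delta_pos": [12.5,0,0],"dr": [0,0,0],"fingers": 1},
    {"delta_pos": [15,0,0],"dr": [0,0,0],"fingers": 1}
  ]
}}

```text
time: 16.38
tool_pos: [0.4095, 0.261, 0.0515]
tool_rot: [3.141, -0.0, 1.651]
contact_force: [0.3, -0.1, -2.4]
opening: 0.0219
grip_force: 60.0
```

{"op": "step_arm", "data": {
  "increments": [
    {"delta_pos": [0,0,0],"dr": [0,0,0],"fingers": 1},
    {"delta_pos": [0,0,0.3],"dr": [0,0,0],"fingers": 1},
    {"delta_pos": [0,0,0.8],"dr": [0,0,0],"fingers": 1},
    {"delta_pos": [0,0,1.3],"dr": [0,0,0],"fingers": 1},
    {"delta_pos": [0,0,1.7],"dr": [0,0,0],"fingers": 1}
  ]
}}

```text
time: 17.0
tool_pos: [0.4103, 0.2582, 0.0339]
tool_rot: [-3.141, 0.0, 1.649]
contact_force: [-0.5, 0.2, -2.3]
opening: 0.0217
grip_force: 60.0
```

```bash
python3 - <<'E'
from h import *
st()
for n in("top","scene"):
    im=viewer.read_camera(n); np.save(f"pics/{n}8.npy",im)
    hsv=cv2.cvtColor(im,cv2.COLOR_RGB2HSV);H,S,V=[hsv[...,i].astype(int) for i in range(3)]
    m=((H>95)&(H<130)&(S>60)).astype(np.uint8)
    print(n,rect(n,m,.043,(270,170,345,250) if n=="top" else (140,170,260,270)))
E
```

```text
t 17.0 pos [0.4103 0.2582 0.0339] rpy [-1.7997e+02  1.0000e-02  9.4480e+01] F [-0.5  0.2 -2.3] M [-0.04  0.06 -0.04] open 0.0217 grip 60.0
top {'c': array([ 0.4378, -0.1103], dtype=float32), 'L': array([0.1055, 0.1049], dtype=float32), 'long': np.float32(95.07), 'bbox': (288, 192, 36, 35)}
scene {'c': array([ 0.4393, -0.1092], dtype=float32), 'L': array([0.1039, 0.106 ], dtype=float32), 'long': np.float32(4.13), 'bbox': (177, 202, 48, 35)}
```

{"op": "step_arm", "data": {
  "increments": [
    {"delta_pos": [0,0,0.2],"dr": [0,0,0],"fingers": 1},
    {"delta_pos": [0,0,0.35],"dr": [0,0,0],"fingers": 1},
    {"delta_pos": [0,0,0.5],"dr": [0,0,0],"fingers": 1},
    {"delta_pos": [0,0,0.6],"dr": [0,0,0],"fingers": 1},
    {"delta_pos": [0,0,0.6],"dr": [0,0,0],"fingers": 1}
  ]
}}

```text
time: 17.73
tool_pos: [0.4103, 0.2587, 0.0284]
tool_rot: [-3.142, -0.0, 1.65]
contact_force: [0.3, 0.6, -2.4]
opening: 0.0216
grip_force: 60.0
```

```bash
python3 -c "
from h import *
st()"
```

```text
t 17.73 pos [0.4103 0.2587 0.0284] rpy [-180.     -0.     94.52] F [ 0.3  0.6 -2.4] M [-0.06  0.05 -0.  ] open 0.0216 grip 60.0
```

Not touching yet: the load is still 2.4 N, and about 0.6 mm remains.

{"op": "step_arm", "data": {
  "increments": [
    {"delta_pos": [0,0,0.05],"dr": [0,0,0],"fingers": 1},
    {"delta_pos": [0,0,0.08],"dr": [0,0,0],"fingers": 1},
    {"delta_pos": [0,0,0.08],"dr": [0,0,0],"fingers": 1},
    {"delta_pos": [0,0,0.08],"dr": [0,0,0],"fingers": 0.4},
    {"delta_pos": [0,0,0.08],"dr": [0,0,0],"fingers": 0}
  ]
}}

```text
time: 18.35
tool_pos: [0.4105, 0.2588, 0.0278]
tool_rot: [3.141, -0.0, 1.65]
contact_force: [-0.3, 0.2, -1.0]
opening: 0.0331
grip_force: 0.0
```

{"op": "step_arm", "data": {
  "increments": [
    {"delta_pos": [0,0,0],"dr": [0,0,0],"fingers": -0.5},
    {"delta_pos": [0,0,0],"dr": [0,0,0],"fingers": -1},
    {"delta_pos": [0,0,0],"dr": [0,0,0],"fingers": -1},
    {"delta_pos": [0,0,0],"dr": [0,0,0],"fingers": -1},
    {"delta_pos": [0,0,0],"dr": [0,0,0],"fingers": -1}
  ]
}}

```text
time: 18.98
tool_pos: [0.4103, 0.2587, 0.0276]
tool_rot: [3.142, -0.0, 1.65]
contact_force: [0.1, -0.5, -0.1]
opening: 0.0826
grip_force: 0.0
```

{"op": "step_arm", "data": {
  "increments": [
    {"delta_pos": [0,0,-0.5],"dr": [0,0,0],"fingers": -1},
    {"delta_pos": [0,0,-3],"dr": [0,0,0],"fingers": -1},
    {"delta_pos": [0,0,-7],"dr": [0,0,0],"fingers": -1},
    {"delta_pos": [0,0,-11],"dr": [0,0,0],"fingers": -1},
    {"delta_pos": [0,0,-15],"dr": [0,0,0],"fingers": -1}
  ]
}}

```text
time: 19.6
tool_pos: [0.4101, 0.2586, 0.1793]
tool_rot: [3.141, -0.0, 1.65]
contact_force: [-0.2, 0.1, -0.2]
opening: 0.092
grip_force: 0.0
```

{"op": "step_arm", "data": {
  "increments": [
    {"delta_pos": [5,-1,-3],"dr": [0,0,0],"fingers": -1},
    {"delta_pos": [10,-2,-4],"dr": [0,0,0],"fingers": -1},
    {"delta_pos": [15,-3,-4],"dr": [0,0,0],"fingers": -1},
    {"delta_pos": [20,-4,-4],"dr": [0,0,0],"fingers": -1},
    {"delta_pos": [20,-4,-4],"dr": [0,0,0],"fingers": -1}
  ]
}}

```text
time: 20.23
tool_pos: [0.3531, 0.4576, 0.2175]
tool_rot: [-3.141, -0.001, 1.654]
contact_force: [0.0, -1.2, -0.9]
opening: 0.0919
grip_force: 0.0
```

```bash
python3 - <<'E'
from h import *
st()
im=viewer.read_camera("top"); a=im[150:250,140:350,::-1]; b=viewer.read_camera("scene")[120:330,100:420,::-1]
cv2.imwrite("pics/c9.png",np.vstack([cv2.resize(a,(600,286),interpolation=cv2.INTER_CUBIC),cv2.resize(b,(600,314),interpolation=cv2.INTER_CUBIC)]))
E
```

```text
t 20.23 pos [0.3531 0.4576 0.2175] rpy [-1.7999e+02 -5.0000e-02  9.4760e+01] F [ 0.  -1.2 -0.9] M [-0.15  0.06  0.07] open 0.0919 grip 0.0
```

View pics/c9.png

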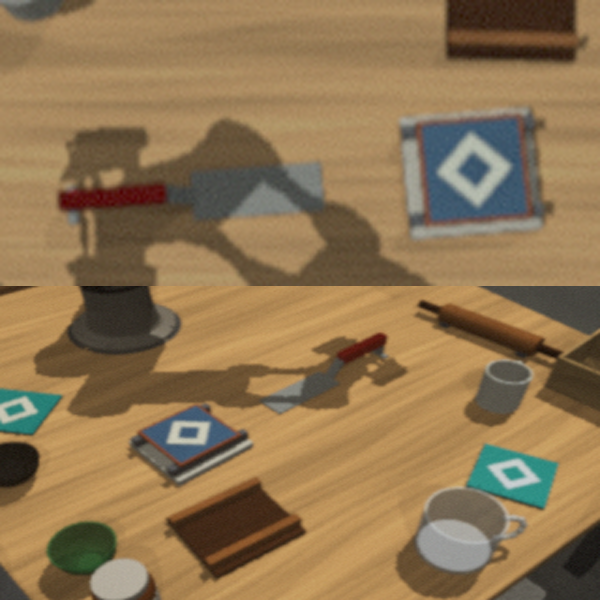

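In the upper crop the tile at (475,169) sits centred and square on the shelf, glaze up, with margins matching once parallax is allowed for. The lifter at (190,195) stands flat on the bare bench, the other things are where they were, and the arm is clear.

```bash
python3 -c "
from cell import robot
print(robot.hand_in())"
```

```text
the job is handed in; nothing more can be done
None
```

I handed the job in at about 20 s: the glazed tile rests face up, level, and within about 1 mm of centre and square on the kiln shelf bars, and the lifter stands flat on the bare bench.

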